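Kit a lens stack into the carrier in build order

ROBOT

A 6-joint arm with a two-finger parallel gripper is mounted at the origin on the work surface. World frame = base frame: x ahead of the robot, y to its left, z up, the work surface at z = 0. Lengths are in m, angles in rad, forces in N, time in s.
With the tool pointing down it reaches from about 0.375 to 0.925 m from the base axis. Payload 5.7 kg.
Tool frame: the origin (TCP) lies midway between the tips of the shut fingers; the grasp point (between the pads) lies 19 mm behind it; z points along the fingers, x is the direction in which the jaws open and shut, and the axes are right-handed (so a half turn about z gives the same grasp; the last joint's range is limited). The gripper opens to 88 mm and grips with 3 to 60 N. Pads are 20 mm wide; open, the fingers measure 115 mm over their backs; the gripper's body (75 mm by 178 mm) begins 61 mm behind the grasp point.
Start: joints at [1.051, 0.359, 1.51, -0, 1.272, -0.115], TCP at [0.236, 0.551, 0.223] pointing down, gripper open.
Joint ranges: [-2.97, 2.97], [-1.01, 2.36], [0.21, 2.38], [-0.96, 4.11], [0.2, 2.71], [-2.98, 2.98]. Speed limits (rad/s): [2.39, 2.39, 3.14, 3.14, 3.14, 3.14].

INTERFACE

Orientations are given as a unit quaternion [x, y, z, w].
In Python, from bench import move_ptp, servo_line, goto_joints, move_gripper, sleep, inverse_kinematics, capture, PlanningError, close_job, spot_in, silhouettes, current_clock, current_joint_pos, current_qvel, current_joint_torque, current_position, current_orientation, current_force, current_torque, current_finger_gap gives the robot as it stands. Calls block until the motion is done:
- move_ptp(position, orientation): joint-space move of the TCP to a pose.
- servo_line(position, orientation=None, rate=0.15, contact_N=None): straight line of the TCP; orientation=None keeps the orientation; rate is the mean speed in m/s. With contact_N (N) it stops when the force on the tool has changed by that much, and returns True; else False.
- goto_joints(angles): joint-space move.
- move_gripper(opening): finger opening in m; the grip force is fixed at half the most; returns when the fingers have stopped.
- sleep(seconds).
- inverse_kinematics(position, orientation): joint angles nearest the present ones, or None.
- capture(name): name is "side" or "top" or "wrist"; returns a dict with "image" (400x640x3 uint8, blue, green, red), "range_z" (400x640 float32, m along the optical axis (not along the pixel's ray), 0 where there is no reading), "intrinsics" (3x3 intrinsics, pixels), "R" (3x3) and "t" (3): a world point X has camera coordinates R X + t. Camera axes: x right, y down, z forward; pixel columns grow to the right and rows downward; lengths in m; the calibration is good to about 2 mm. The wrist camera is an equidistant fisheye: a pixel r from the principal point sees the ray r / f radians off the axis. A picture is of the moment at which its call begins.
A pose or a line that the arm cannot do raises PlanningError and nothing moves.
- close_job(): hands the job in, once; it reports no verdict.
Trained networks look in the newest picture that a camera, given by its name, has taken for a name from the list of things; names that differ only in an ending like _2 or _b are one class to them, and where a whole thing is asked for, a point or a joint stands for the part that bears it (a point fixed in the world has none). Each returns a list of dicts, best first, with "conf" (0 to 1); they miss things now and then, are a little off and sometimes report something else, mostly with a low value. They report only what shows in the picture. A call takes as long as a camera call. They do not tell look-alikes from the thing itself.
- spot_in(camera, query): "xy" ([column, row] in pixels, amid what is visible of it).
- silhouettes(camera, query): "region" (400x640 bool, what is visible of it) and "xy" ([column, row] in pixels, amid what is visible of it).
Readings, each from a call of its own:
- current_clock(): time.
- current_joint_pos(): joint angles.
- current_qvel(): joint speeds.
- current_joint_torque(): joint torques, N m.
- current_position(): TCP position.
- current_orientation(): TCP orientation.
- current_force(): force on the tool from outside, world axes, zero at the start.
- current_torque(): the same for the moment, N m.
- current_finger_gap(): finger opening in m.
Only numpy, scipy, OpenCV 4.12 (cv2) and the standard library are available. Lean on these libraries where they do the work, as an engineer would, in place of code of your own. Each camera call takes 0.05 s, during which the arm holds its last target. There are 200 camera calls.

TASK

Load the kit carrier for the next bench: slide the spacer, then the lens blank, then the retaining ring flat through the carrier's mouth, one at a time in that order, so that they end in single file with the spacer nearest the end stop. Each part has to lift the hinged catch with its own edge and go in far enough for the catch to drop fully down behind it before the next one follows. Keep the gripper off the catch, and leave the dispenser, the cup and the loupe where they stand.

Things in the scene. Friction and masses are not known exactly. Their poses are not given: they have to be found in the camera images.
- carrier: Aluminium kit carrier bolted to the bench: a straight lane 76 mm wide between two rails 6 mm thick, 30 mm high. Origin at bench level in the middle of the throat, where the rails begin; x runs along the lane into the carrier, y across, z up. Its floor is 2 mm above the bench, with a ramp up to it from x = -30 to -5 mm. Its end lies 280 mm from the origin
- mouth (a point): Middle of the carrier's mouth, at bench level, carrier x = -40 mm. From here to the throat (x = 0) two upright guides, 4 mm thick and 30 mm high, narrow the way from 120 mm to 76 mm
- end_stop (a point): Foot of the end stop's face, at bench level, carrier x = 272 mm. From x = 62 mm to here, hold-down strips on the rails, 30 to 33 mm above the bench, reach 8 mm in over each side of the lane and leave a 60 mm slot open. With all three parts home against this stop the last one's centre is at x = 92 mm
- catch (a joint): Steel gravity catch on the carrier's +y rail: 0 rad = fully down at its stop, grows as it is lifted, to 1.2 rad; it falls by its own 30 g. A part coming in lifts the arm by its underside. It falls again once the part's centre is past carrier x = 79 mm (ring), 81 mm (lens) or 84 mm (spacer) and then stops it from coming back beyond about x = 71 mm
- catch_hinge (a point): Catch hinge pin, along carrier y, at carrier x = 5 mm, y = 26 mm, 38 mm above the bench; its bracket on the +y rail is 50 mm high. The arm is a strip 16 mm wide (carrier y = 18 to 34 mm), 4 mm thick, 48 mm long, hanging 43.5 degrees below level towards the end stop. Beside it the lane (y = -38 to 17 mm) is open from above
- catch_tip (a point): Middle of the free end of the catch's arm; when the catch is down it is 5 mm above the bench, at carrier x = 40 mm, y = 26 mm
- spacer_center (a point): Spacer: plain aluminium ring lying flat, 72 mm outside diameter, 56 mm bore, 24 mm high (the tallest of the three parts), 100 g. The point is its centre, half-way up; z is its axis
- lens_center (a point): Lens blank: solid clear glass disc lying flat, 72 mm diameter, 16 mm thick at the edge with a low dome 2 mm higher in the middle, 160 g. The point is its centre, half-way up the edge (8 mm above its underside); z is its axis
- ring_center (a point): Retaining ring: flat aluminium ring lying flat, 72 mm outside diameter, 50 mm bore, 12 mm high, with two dark spanner slots across its top face, 80 g. The point is its centre, half-way up; z is its axis
- dispenser_center (a point): Bystander: amber glass dispenser with a red pump top, standing, 60 mm diameter, 60 mm high. The point is its centre, half-way up
- cup_center (a point): Bystander: small clear plastic cup, standing, 60 mm diameter at the rim, 60 mm high. The point is its centre, half-way up
- loupe_center (a point): Bystander: black eye loupe standing on its narrow end, 47 mm largest diameter, 42 mm high. The point is its centre, half-way up
There are look-alikes about, which are no part of the job. Leave any purple look-alike of the part that bears spacer_center alone.

How it is judged:
On the way, in this order (a step that is already met when the one before it is completed fails the run):
1. the spacer is in the lane behind the dropped catch, the lens blank and the retaining ring still outside (x of spacer_center in the frame of carrier between 0.065 and 0.26 m and y of spacer_center in the frame of carrier between -0.006 and 0.006 m and angle between spacer_center's own z axis and vertical below 0.08 rad and value of joint catch below 0.06 rad and x of each of lens_center, ring_center in the frame of carrier below 0 m), for 0.2 s.
2. the lens blank is in the lane behind the dropped catch, the retaining ring still outside (x of spacer_center in the frame of carrier between 0.065 and 0.26 m and y of spacer_center in the frame of carrier between -0.006 and 0.006 m and angle between each of spacer_center, lens_center's own z axis and vertical below 0.08 rad and x of lens_center in the frame of carrier between 0.065 and 0.26 m and y of lens_center in the frame of carrier between -0.006 and 0.006 m and value of joint catch below 0.06 rad and x of ring_center in the frame of carrier below 0 m), for 0.2 s.
3. the retaining ring is in the lane behind the dropped catch (x of spacer_center in the frame of carrier between 0.065 and 0.26 m and y of spacer_center in the frame of carrier between -0.006 and 0.006 m and angle between each of spacer_center, lens_center, ring_center's own z axis and vertical below 0.08 rad and x of lens_center in the frame of carrier between 0.065 and 0.26 m and y of lens_center in the frame of carrier between -0.006 and 0.006 m and x of ring_center in the frame of carrier between 0.065 and 0.26 m and y of ring_center in the frame of carrier between -0.006 and 0.006 m and value of joint catch below 0.06 rad), for 0.2 s.
At the end, for the whole second after the job is handed in: Spacer, lens blank and retaining ring lie flat and at rest in the lane, in single file from the end stop, centred within 6 mm (centres at carrier x over 205, 133 to 185 and 65 to 105 mm), the catch fully down (under 0.06 rad) behind the ring (all of step 3 and distance between spacer_center and lens_center above 0.066 m and distance between lens_center and ring_center above 0.066 m and x of spacer_center in the frame of carrier above 0.205 m and x of lens_center in the frame of carrier between 0.133 and 0.185 m and x of ring_center in the frame of carrier below 0.105 m and linear speed of each of spacer, lens, ring below 0.01 m/s); the robot touches nothing.
It fails at once if the gripper or arm touches the catch (more than 1 N) (contact force between any of the fingers, the arm and catch above 1 N).
It fails at once if the dispenser is moved more than 15 mm or tipped (distance of dispenser_center from where it was at the start of the episode above 0.015 m or angle between dispenser_center's own z axis and vertical above 0.4 rad).
It fails at once if the cup is moved more than 15 mm or tipped (distance of cup_center from where it was at the start of the episode above 0.015 m or angle between cup_center's own z axis and vertical above 0.4 rad).
It fails at once if the loupe is moved more than 15 mm or tipped (distance of loupe_center from where it was at the start of the episode above 0.015 m or angle between loupe_center's own z axis and vertical above 0.4 rad).
It also fails if it takes over 72 s, if anything falls off the work surface, if the arm or the gripper's body presses on something with over 40 N, if the wrist force passes 120 N, or if a joint passes its speed limit or range.

## Working session

There is one attempt and no reset: what is moved stays moved. The work goes in short steps, each a Python script; the robot and the scene stay as the last script left them, time stands still between calls to the robot, and variables do not carry over. Pictures are saved under pics/ and viewed, about 8 in all and at most 12, crops included, and the job is handed in when it is done.

```bash
ls; mkdir -p pics
python3 - <<'E'
from bench import *
import cv2,numpy as np
for c in ["top","side"]:
    d=capture(c); cv2.imwrite(f"pics/{c}0.png",d["image"]); np.savez(f"pics/{c}0.npz",**d)
    print(c,d["intrinsics"].tolist(),d["R"].round(4).tolist(),d["t"].round(4).tolist())
    for q in ["carrier","spacer_center","lens_center","ring_center","dispenser_center","cup_center","loupe_center","catch","mouth","end_stop","catch_hinge","catch_tip"]:
        print(q,[(np.round(r["xy"]).tolist(),round(r["conf"],2)) for r in spot_in(c,q)][:4])
print(current_clock())
E
```

```text
pics
top [[386.84849654166675, 0.0, 320.6572757711604], [0.0, 386.84849654166675, 197.40062005514335], [0.0, 0.0, 1.0]] [[-0.0214, -0.9997, 0.0095], [-0.9851, 0.0194, -0.1708], [0.1705, -0.013, -0.9853]] [-0.0714, 0.5874, 0.8476]
carrier [([411.0, 211.0], 0.89)]
spacer_center [([260.0, 111.0], 0.66), ([320.0, 125.0], 0.6), ([368.0, 147.0], 0.59), ([277.0, 154.0], 0.58)]
lens_center [([155.0, 208.0], 0.97), ([184.0, 274.0], 0.66)]
ring_center [([284.0, 243.0], 0.63)]
dispenser_center [([187.0, 274.0], 0.76)]
cup_center [([208.0, 190.0], 0.79), ([187.0, 274.0], 0.62)]
loupe_center [([190.0, 134.0], 0.67)]
catch [([364.0, 200.0], 0.6)]
mouth [([412.0, 213.0], 0.69)]
end_stop [([412.0, 210.0], 0.85), ([191.0, 136.0], 0.36)]
catch_hinge [([362.0, 197.0], 0.57)]
catch_tip [([366.0, 199.0], 0.69)]
side [[460.11295700012295, 0.0, 314.7755338035468], [0.0, 460.11295700012295, 198.5103987688071], [0.0, 0.0, 1.0]] [[0.9416, -0.3367, 0.0049], [-0.2478, -0.7025, -0.6671], [0.228, 0.627, -0.7449]] [-0.5701, 0.1298, 1.2184]
carrier [([335.0, 283.0], 0.62)]
spacer_center [([367.0, 158.0], 0.89), ([368.0, 192.0], 0.78), ([362.0, 229.0], 0.74)]
lens_center [([271.0, 129.0], 0.68)]
ring_center [([275.0, 188.0], 0.56)]
dispenser_center [([233.0, 149.0], 0.65)]
cup_center [([297.0, 144.0], 0.76)]
loupe_center [([329.0, 130.0], 0.73), ([271.0, 190.0], 0.23)]
catch []
mouth [([338.0, 289.0], 0.86)]
end_stop [([341.0, 283.0], 0.72), ([271.0, 130.0], 0.68)]
catch_hinge [([331.0, 238.0], 0.43)]
catch_tip [([328.0, 236.0], 0.57)]
1.3
```

View pics/top0.png

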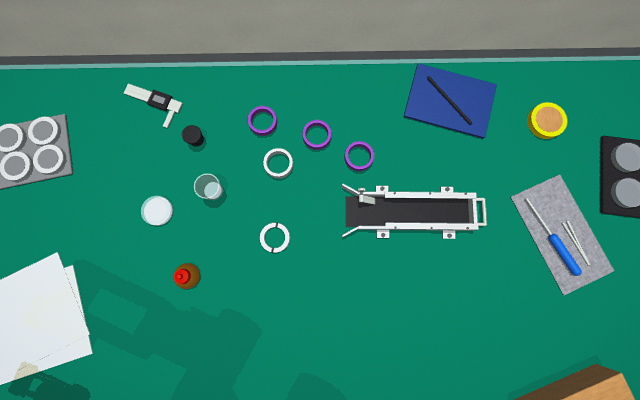

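View pics/side0.png

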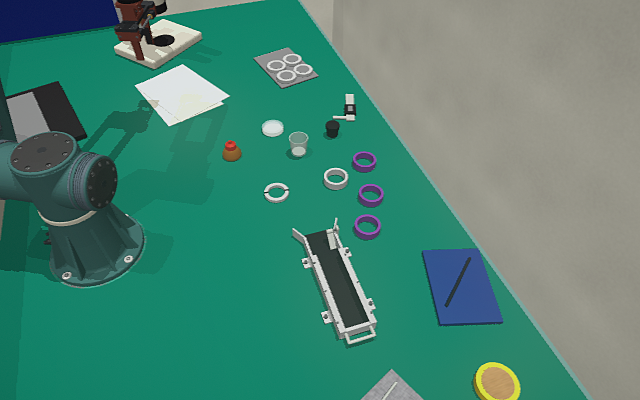

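The top picture shows these ring-like candidates for the spacer:
- Silver ring at (278,162).
- Purple look-alikes at (262,120), (317,133) and (360,155).
- Split ring at (275,237), which is the retaining ring because of its two dark slots.
- Rings on the plate at (25,150), which are not part of the job.

For the lens blank, the candidate is the disc at (157,211). The cup at (208,187) is not it. The carrier's mouth is at about (345,210) and its stop at about (478,210), with the catch near (365,198). I choose silver (278,162), (157,211) and (275,237).

```bash
cat > h.py <<'E'
from bench import *
import cv2,numpy as np
def ray(d,uv,z):
    r=np.linalg.inv(d["intrinsics"])@np.array([uv[0],uv[1],1.]); r=d["R"].T@r; c=-d["R"].T@d["t"]
    return c+r*(z-c[2])/r[2]
def cloud(d):
    v,u=np.mgrid[:400,:640]; Z=d["range_z"]; K=d["intrinsics"]
    P=np.stack([(u-K[0,2])/K[0,0]*Z,(v-K[1,2])/K[1,1]*Z,Z],-1)
    return (P-d["t"])@d["R"]
E
python3 - <<'E'
from h import *
D={c:dict(np.load(f"pics/{c}0.npz")) for c in("top","side")}
H=dict(spacer_center=.024,lens_center=.016,ring_center=.012,dispenser_center=.06,cup_center=.06,loupe_center=.042)
for c in D:
    capture(c)
    for q,h in H.items():
        for r in silhouettes(c,q):
            m=r["region"]; v,u=np.nonzero(m)
            hull=cv2.convexHull(np.c_[u,v].astype(np.float32)); (cx,cy),_,_=cv2.fitEllipse(hull) if len(hull)>=5 else ((u.mean(),v.mean()),0,0)
            col=D[c]["image"][m].mean(0).round()
            print(c,q,round(r["conf"],2),np.round([cx,cy],1),m.sum(),col,ray(D[c],(cx,cy),h/2).round(4))
    P=cloud(D[c]); ok=D[c]["range_z"]>0
    rs=[r for r in silhouettes(c,"carrier")]
    m=cv2.dilate(rs[0]["region"].astype(np.uint8),np.ones((7,7)))>0
    h=P[...,2]; s=m&ok
    print("bench z", np.median(h[ok&(abs(h)<.01)]))
    t=P[s&(h>.026)&(h<.037)]; print(len(t)); rect=cv2.minAreaRect(t[:,:2].astype(np.float32)*1000); print(rect, cv2.boxPoints(rect).round(1).tolist())
    np.save(f"pics/car_{c}.npy",P[s])
im=D["top"]["image"]
a=cv2.resize(im[145:280,135:300],None,fx=2.4,fy=2.4,interpolation=cv2.INTER_CUBIC);b=cv2.resize(im[170:250,335:495],None,fx=2.5*2,fy=5,interpolation=cv2.INTER_CUBIC)[:, :]
cv2.imwrite("pics/crop1.png",b)
cv2.imwrite("pics/crop2.png",a)
print(current_clock())
E
```

```text
top spacer_center 0.86 [262.2 121. ] 458 [143.  68. 105.] [0.7898 0.0584 0.012 ]
top spacer_center 0.77 [316.3 134.4] 409 [152.  69. 116.] [ 0.7522 -0.0764  0.012 ]
top spacer_center 0.72 [358.5 155.8] 346 [162.  70. 126.] [ 0.695  -0.1797  0.012 ]
top spacer_center 0.62 [278.  162.8] 351 [189. 188. 181.] [0.6809 0.0192 0.012 ]
top lens_center 0.64 [156.3 210.4] 754 [224. 222. 205.] [0.5692 0.3128 0.008 ]
top ring_center 0.83 [274.4 237.2] 364 [222. 220. 214.] [0.4992 0.0287 0.006 ]
top ring_center 0.35 [401.3 210.3] 5535 [119. 117. 114.] [ 0.5578 -0.2795  0.006 ]
top dispenser_center 0.81 [186.2 275.5] 550 [ 21.  57. 139.] [0.4142 0.2279 0.03  ]
top dispenser_center 0.73 [208.  186.7] 576 [155. 161. 125.] [0.6206 0.184  0.03  ]
top cup_center 0.68 [207.8 186.7] 571 [156. 162. 126.] [0.6205 0.1846 0.03  ]
top cup_center 0.45 [365.9 197.9] 84 [187. 195. 186.] [ 0.586  -0.1915  0.03  ]
top loupe_center 0.89 [192.3 135.6] 348 [48. 46. 44.] [0.7517 0.2287 0.021 ]
bench z -0.0014926466408478388
1419
((554.0255737304688, -303.9150390625), (340.5328369140625, 124.61412048339844), 88.2385711
[... 419 characters left out ...]
127.  72. 102.] [ 0.6898 -0.1798  0.012 ]
side lens_center 0.52 [272.1 127.9] 317 [199. 204. 189.] [0.5661 0.3135 0.008 ]
side ring_center 0.85 [276.  192.2] 250 [175. 178. 178.] [0.4959 0.0305 0.006 ]
side dispenser_center 0.55 [230.9 150.6] 234 [ 48.  80. 145.] [0.4085 0.224  0.03  ]
side cup_center 0.69 [298.4 143.5] 370 [145. 156. 132.] [0.6168 0.186  0.03  ]
side loupe_center 0.66 [331.6 128.4] 211 [45. 50. 36.] [0.7468 0.2306 0.021 ]
bench z 0.0003324172255308516
1297
((544.9329833984375, -304.786376953125), (345.6241149902344, 123.11113739013672), 86.5257568359375) [[473.0, -473.6000061035156], [595.9000244140625, -481.0], [616.7999877929688, -136.0], [494.0, -128.60000610351562]]
2.1
```

View pics/crop1.png

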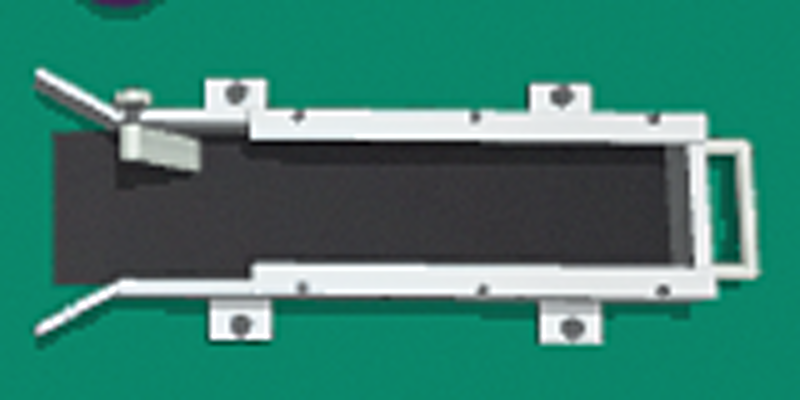

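View pics/crop2.png

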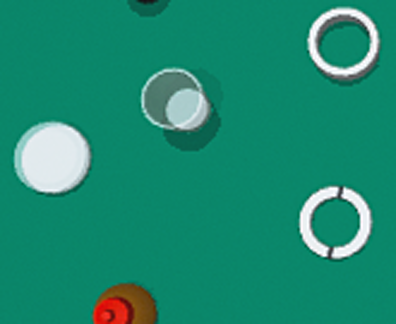

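Run:
```python
from h import *
d=dict(np.load("pics/top0.npz")); g=d["image"].mean(2); 
print("cam",(-d["R"].T@d["t"]).round(3))
up=[];lo=[]
for u in range(392,466):
    col=g[170:250,u]; c=42
    def cross(rng):
        for a,b in zip(rng[:-1],rng[1:]):
            if col[a]<120<=col[b]: return 170+a+(120-col[a])/(col[b]-col[a])*(b-a)
    p,q=cross(range(c,0,-1)),cross(range(c,79))
    up.append(ray(d,(u,p),.033)); lo.append(ray(d,(u,q),.033))
up,lo=np.array(up),np.array(lo)
# fit x_world = a*y+b
A=[np.polyfit(k[:,1],k[:,0],1) for k in(up,lo)]; print("edges",A)
for f,k in zip(A,(up,lo)): print("res",np.std(k[:,0]-np.polyval(f,k[:,1])))
a=(A[0]+A[1])/2; y0=-.3; print("mid x at y=-.3",np.polyval(a,y0),"width",(np.polyval(A[0],y0)-np.polyval(A[1],y0)))
th=np.arctan2(-1,-a[0]); ex=np.array([np.cos(th),np.sin(th)]); print("yaw",th,ex)
# features along lane from crop1 pixels
for n,(x,y),cx,z in [("strip start +y",(250,125),62,.033),("strip start -y",(252,278),62,.033),("strip end +y",(706,128),280,.033),("floor/ramp start",(53,205),-30,0.),("guide tip +y",(37,72),-40,.03),("guide tip -y",(37,334),-40,.03),("hinge pin",(132,100),5,.038)]:
    p=ray(d,(335+(x+.5)/5-.5,170+(y+.5)/5-.5),z)[:2]; base=np.array([np.polyval(a,y0),y0]); s=(p-base)@ex; print(n,p.round(4),"origin s",(s-cx/1000).round(4), "lat",((p-base)@np.array([-ex[1],ex[0]])).round(4))
print("base",np.polyval(a,y0))
```

```text
cam [ 0.433 -0.072  0.936]
edges [array([0.02936127, 0.59302647]), array([0.02808623, 0.5339847 ])]
res 0.00024132655870807033
res 0.00015705542785019296
mid x at y=-.3 0.5548884583834546 width 0.05865924986481852
yaw -1.5995121831723695 [-0.02871191 -0.99958773]
strip start +y [ 0.5927 -0.2358] origin s -0.1273 lat 0.0359
strip start -y [ 0.5198 -0.2331] origin s -0.1279 lat -0.037
strip end +y [ 0.587  -0.4531] origin s -0.1278 lat 0.0365
floor/ramp start [ 0.5607 -0.1434] origin s -0.1267 lat 0.0013
guide tip +y [ 0.621  -0.1355] origin s -0.1263 lat 0.0613
guide tip -y [ 0.496  -0.1316] origin s -0.1266 lat -0.0637
hinge pin [ 0.6049 -0.1795] origin s -0.1269 lat 0.0465
base 0.5548884583834546
```

```bash
cat >> h.py <<'E'
from scipy.spatial.transform import Rotation as Ro
YAW=-1.5995; EX=np.array([np.cos(YAW),np.sin(YAW)]); EY=np.array([-EX[1],EX[0]]); O=np.array([.557,-.1719])
def W(x,y,z): return [*(O+x*EX+y*EY),z]
def C(p): q=np.array(p[:2])-O; return np.array([q@EX,q@EY])
def quat():
    best=None
    for s in(1,-1):
        tx=np.r_[s*EX,0]; tz=np.array([0,0,-1.]); q=Ro.from_matrix(np.c_[tx,np.cross(tz,tx),tz]).as_quat()
        j=inverse_kinematics(W(-.1,0,.1),q)
        if j is not None and (best is None or abs(j[5])<best[0]): best=(abs(j[5]),q)
    return best[1]
def pick_place(p,x=-.075,z=.006,lift=.08,q=None):
    q=quat() if q is None else q
    move_ptp([p[0],p[1],lift],q); servo_line([p[0],p[1],z],rate=.15)
    move_gripper(.06); print("gap",current_finger_gap(),"t",current_clock())
    servo_line([p[0],p[1],lift],rate=.2); move_ptp(W(x,0,lift),q); servo_line(W(x,0,z+.0005),rate=.12)
    move_gripper(.088); servo_line(W(x,0,lift),rate=.25); print("placed t",current_clock())
def push(xend,part0=-.075,y=-.004,z=.007,q=None,rate=.1):
    q=quat() if q is None else q
    move_gripper(0.0); x0=part0-.036-.0135-.015
    move_ptp(W(x0,y,.06),q); servo_line(W(x0,y,z),rate=.2)
    servo_line(W(xend-.0495,y,z),rate=rate); print("pushed t",current_clock(),"F",np.round(current_force(),1))
def shot(c,n):
    d=capture(c); cv2.imwrite(f"pics/{n}.png",d["image"]); np.savez(f"pics/{n}.npz",**d); return d
E
python3 - <<'E'
from h import *
q=quat(); print(q,inverse_kinematics(W(-.1,0,.1),q))
pick_place((.6795,.0197),q=q)
d=shot("top","t1")
for r in silhouettes("top","spacer_center"):
    m=r["region"]; print(round(r["conf"],2),m.sum(),d["image"][m].mean(0).round(),C(ray(d,r["xy"],.012)[:2]-[.0016,-.0006]).round(4))
cv2.imwrite("pics/crop3.png",cv2.resize(d["image"][100:280,240:500],None,fx=3,fy=3))
E
```

```text
[-0.69688603  0.71718189  0.          0.        ] [-2.50161830e-01  4.47229308e-01  1.71923820e+00 -4.44089210e-16
  9.75125150e-01  1.34933817e+00]
gap 0.07075087141197092 t 5.6667
placed t 8.5917
0.8 369 [155.  64. 122.] [-0.2235  0.2537]
0.46 147 [141. 142. 130.] [-0.0705 -0.0259]
```

View pics/crop3.png

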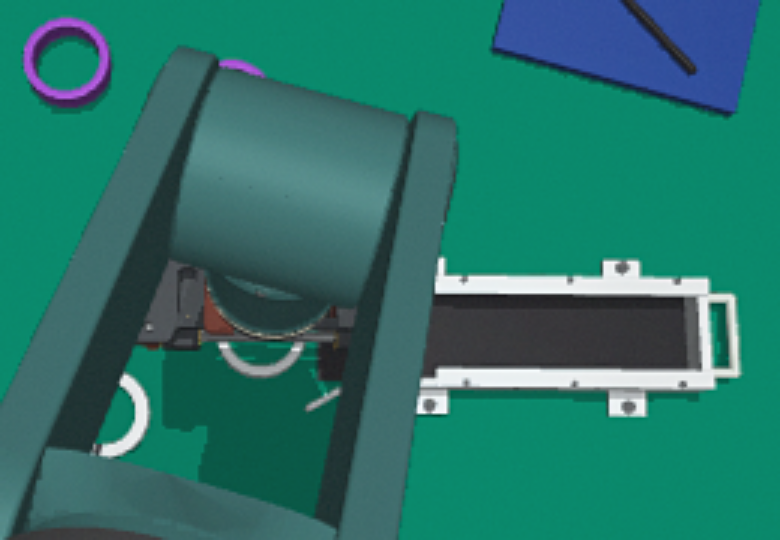

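The arm hides part of the view, but the spacer's visible lower edge at crop (260,375) puts it in line with the lane, just before the mouth. Next I push it with a force guard.

```bash
sed -i 's/servo_line(W(xend-.0495,y,z),rate=rate); print(/hit=servo_line(W(xend-.0495,y,z),rate=rate,contact_N=15); print("hit",hit,C(current_position()).round(4),/' h.py
python3 - <<'E'
from h import *
q=quat()
push(.232,q=q,rate=.09)
x=C(current_position())[0]
servo_line(W(x-.004,-.004,.007),rate=.1); servo_line(W(x-.004,-.004,.12),rate=.25)
move_ptp(W(-.16,.0,.12),q); print(current_clock())
d=shot("side","s2"); 
for r in silhouettes("side","spacer_center"):
    m=r["region"]; print(round(r["conf"],2),m.sum(),d["image"][m].mean(0).round(),C(ray(d,r["xy"],.014)[:2]+[.0016,-.0006]).round(4))
cv2.imwrite("pics/crop4.png",cv2.resize(d["image"][150:360,230:430],None,fx=2.8,fy=2.8))
E
```

```text
hit False [ 0.1824 -0.004 ] pushed t 14.55 F [-1.  -0.  -0.2]
16.675
0.8 277 [173. 176. 173.] [0.2003 0.0094]
0.75 416 [133.  75. 107.] [-0.0113  0.1524]
0.7 317 [130.  67. 107.] [-0.1133  0.1965]
0.69 319 [129.  67. 105.] [-0.2505  0.2379]
```

View pics/crop4.png

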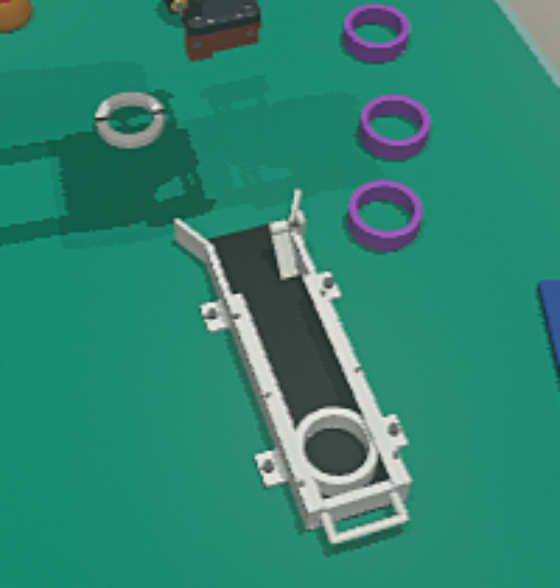

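The spacer is seated near the stop, at crop (337,447), and the catch is down at (285,250). Next is the lens.

Run:
```python
from h import *
q=quat()
move_gripper(.088)
pick_place((.5677,.3132),lift=.12,q=q)
d=shot("side","s3"); 
for n in("lens_center","spacer_center","catch"):
  for r in silhouettes("side",n):
    m=r["region"]; print(n,round(r["conf"],2),m.sum(),C(ray(d,r["xy"],.008)[:2]+[.0016,-.0006]).round(4))
cv2.imwrite("pics/crop5.png",cv2.resize(d["image"][90:360,200:430],None,fx=2.2,fy=2.2))
```

```text
gap 0.07117317890805981 t 20.7
placed t 25.1083
lens_center 0.87 452 [-0.0775 -0.0002]
spacer_center 0.87 346 [0.2011 0.0221]
spacer_center 0.71 356 [-0.0154  0.1499]
spacer_center 0.58 326 [-0.2219  0.2273]
spacer_center 0.56 390 [-0.093   0.1879]
```

View pics/crop5.png

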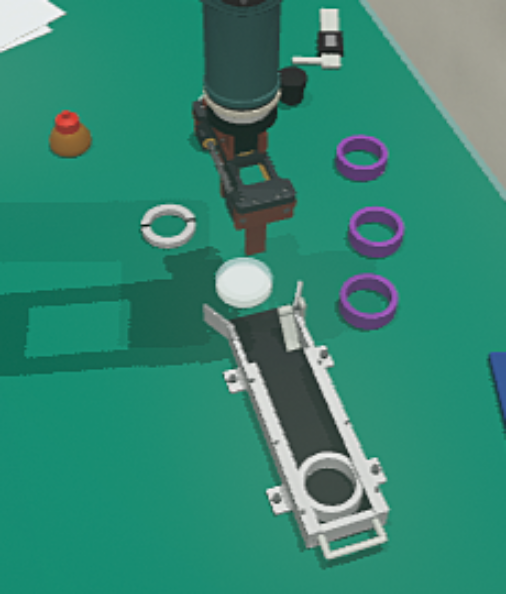

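The lens lies flat at the mouth, at crop (244,283), and centred at carrier (-77, 0) mm. Now I push it.

Run:
```python
from h import *
q=quat()
push(.159,q=q,rate=.09)
x=C(current_position())[0]
servo_line(W(x-.004,-.004,.007),rate=.1); servo_line(W(x-.004,-.004,.12),rate=.25)
move_ptp(W(-.16,.0,.12),q); print(current_clock())
d=shot("side","s4"); 
for r in silhouettes("side","lens_center"):
    m=r["region"]; print(round(r["conf"],2),m.sum(),C(ray(d,r["xy"],.014)[:2]+[.0016,-.0006]).round(4))
for r in silhouettes("side","ring_center"):
    m=r["region"]; print("ring",round(r["conf"],2),m.sum(),(ray(d,r["xy"],.006)[:2]+[.0016,-.0006]).round(4))
cv2.imwrite("pics/crop6.png",cv2.resize(d["image"][150:360,230:430],None,fx=2.8,fy=2.8))
```

```text
hit False [ 0.1093 -0.004 ] pushed t 30.425 F [1.1 1.7 1.5]
32.3083
0.93 549 [ 0.1622 -0.0061]
0.21 200 [-0.4114  0.1779]
ring 0.58 283 [0.5031 0.0479]
```

View pics/crop6.png

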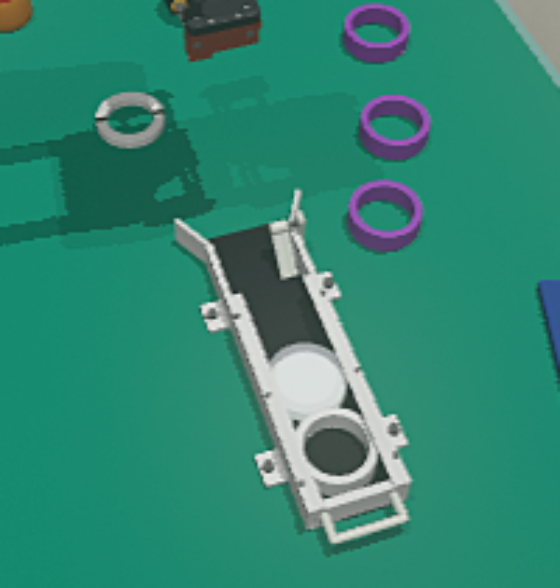

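The lens sits behind the spacer at crop (308,380), the catch is down at (285,250), and the ring hasn't moved at (130,119). Its silhouette estimate was off because of the shadow, so I use the first measurement.

Run:
```python
from h import *
q=quat()
move_gripper(.088)
pick_place((.4976,.0296),z=.005,q=q)
g=capture("side")
for r in silhouettes("side","ring_center"):
    print("ring",round(r["conf"],2),r["region"].sum(),C(ray(g,r["xy"],.006)[:2]+[.0016,-.0006]).round(4))
cv2.imwrite("pics/crop7.png",cv2.resize(g["image"][150:360,230:430],None,fx=2.8,fy=2.8))
```

```text
gap 0.07050025970094861 t 35.3417
placed t 38.1917
ring 0.7 217 [-0.0561 -0.0214]
```

View pics/crop7.png

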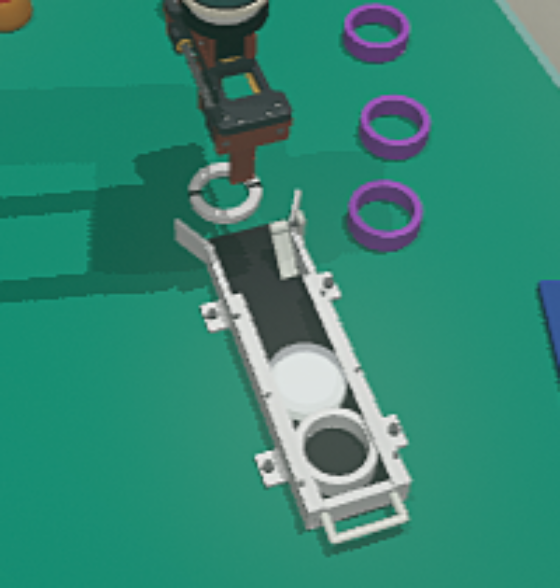

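The ring is flat at the mouth and centred, at crop (226,193). Now I push it.

Run:
```python
from h import *
q=quat()
push(.0885,q=q,rate=.09)
x=C(current_position())[0]
servo_line(W(x-.005,-.004,.007),rate=.1); servo_line(W(x-.005,-.004,.12),rate=.25)
move_ptp(W(-.16,.0,.15),q); print(current_clock())
d=shot("side","s6"); 
for n,h in(("ring_center",.008),("lens_center",.01),("spacer_center",.014),("dispenser_center",.03),("cup_center",.03),("loupe_center",.021)):
  for r in silhouettes("side",n)[:2]:
    p=ray(d,r["xy"],h)[:2]+[.0016,-.0006]; print(n,round(r["conf"],2),r["region"].sum(),p.round(4),C(p).round(4))
cv2.imwrite("pics/crop8.png",cv2.resize(d["image"][150:360,230:430],None,fx=2.8,fy=2.8))
```

```text
hit True [-0.0522 -0.0073] pushed t 41.5 F [-0.2  1.   0.2]
42.8583
ring_center 0.8 253 [ 0.5401 -0.1479] [-0.0235 -0.0176]
lens_center 0.87 551 [ 0.5498 -0.3267] [ 0.1549 -0.0028]
lens_center 0.73 273 [0.4146 0.2503] [-0.418  -0.1544]
spacer_center 0.82 334 [ 0.742  -0.0967] [-0.0805  0.1827]
spacer_center 0.82 402 [ 0.7012 -0.1684] [-0.0077  0.1441]
dispenser_center 0.56 255 [0.4174 0.2313] [-0.399  -0.1511]
loupe_center 0.71 233 [0.7472 0.2326] [-0.4098  0.1786]
loupe_center 0.58 121 [ 0.5792 -0.1979] [0.0253 0.023 ]
```

View pics/crop8.png

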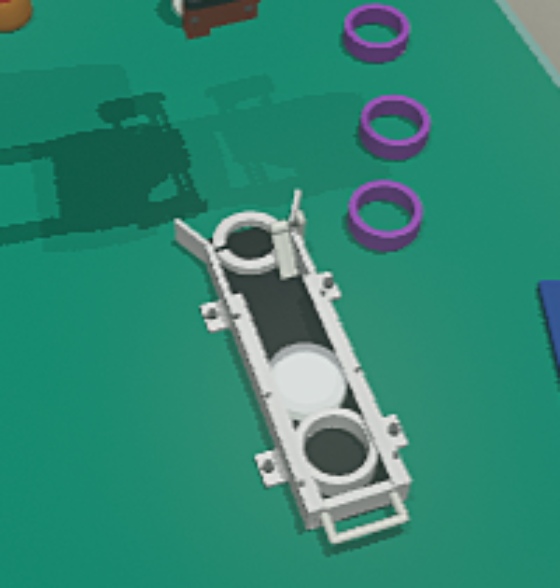

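The push stopped on the 15 N guard with the ring jammed at the throat, at crop (250,241). Its slot is right at the -y throat corner, at (219,240), and the catch is still down. Before fixing it, I work out where the ring sits.

Run:
```python
from h import *
d=dict(np.load("pics/s6.npz"))
for n,c,z in(("placed",(226,193),.010),("now",(250.5,242),.010)):
    print(n,C(ray(d,(230+c[0]/2.8-.3,150+c[1]/2.8-.3),z)[:2]+[.0016,-.0006]).round(4))
im=d["image"]; cv2.imwrite("pics/crop9.png",cv2.resize(im[215:260,285:350],None,fx=10,fy=10,interpolation=cv2.INTER_CUBIC))
# refined: bright ring top pixels by edge threshold within window, convex hull ellipse
g=im.min(2); w=np.zeros_like(g); w[222:250,300:330]=1
print(current_position().round(4),current_clock())
```

```text
placed [-0.0709 -0.0008]
now [-0.0059  0.0032]
[ 0.5614 -0.0128  0.1495] 43.2083
```

View pics/crop9.png

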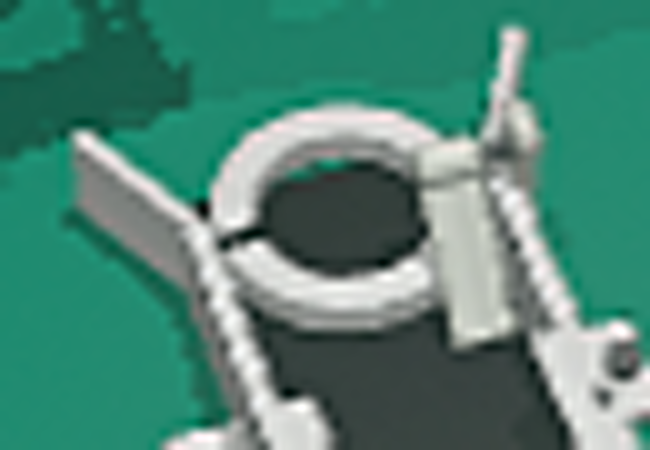

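The ring sits about 3 mm to +y, so its +y spanner slot is probably hooked on the throat corner. I'll put the closed fingers in the bore, drag the ring back and tow it in from the front of the bore. That centres it, and the fingers stay within ±10 mm in y, away from the catch.

Run:
```python
from h import *
q=quat(); z=.007
move_ptp(W(-.005,0,.07),q)
if servo_line(W(-.005,.0,z),rate=.15,contact_N=8): print("touch",current_position())
else:
    servo_line(W(-.030,0,z),rate=.08)              # drag back ~16 mm
    print("back",C(current_position()).round(4),current_clock())
    hit=servo_line(W(.0965,-.001,z),rate=.07,contact_N=15)
    p=C(current_position()); print("hit",hit,p.round(4),current_clock())
    servo_line(W(p[0]-.005,p[1],z),rate=.1); servo_line(W(p[0]-.005,p[1],.12),rate=.25)
    if not hit: move_ptp(W(-.16,0,.15),q)
d=shot("side","s7"); print(current_clock())
for n,h in(("ring_center",.008),("lens_center",.01),("spacer_center",.014),("dispenser_center",.03),("cup_center",.03),("loupe_center",.021)):
  for r in silhouettes("side",n)[:1]:
    p=ray(d,r["xy"],h)[:2]+[.0016,-.0006]; print(n,round(r["conf"],2),p.round(4),C(p).round(4))
cv2.imwrite("pics/crop10.png",cv2.resize(d["image"][100:360,220:430],None,fx=2.2,fy=2.2))
```

```text
back [-0.0307  0.0001] 44.9667
hit False [ 0.0962 -0.001 ] 46.925
48.8167
ring_center 0.69 [ 0.556  -0.2343] [0.0624 0.0008]
lens_center 0.59 [ 0.5508 -0.3273] [ 0.1555 -0.0017]
spacer_center 0.97 [ 0.567  -0.3775] [0.2052 0.0159]
dispenser_center 0.62 [0.411  0.2257] [-0.3932 -0.1573]
cup_center 0.39 [ 0.5794 -0.1954] [0.0228 0.023 ]
loupe_center 0.57 [0.7372 0.2259] [-0.4028  0.1688]
```

View pics/crop10.png

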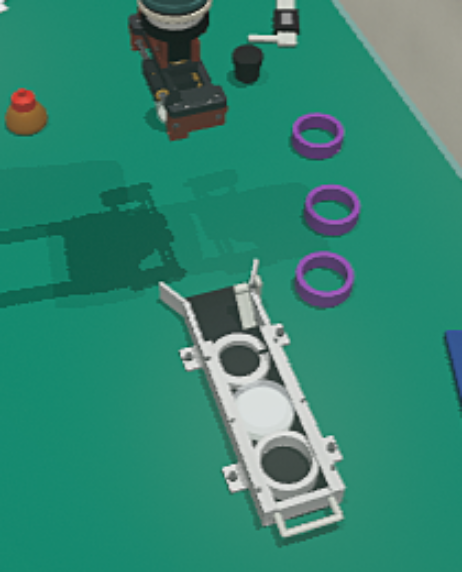

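The ring is in behind the lens at crop (241,360). I check the catch against the earlier catch-down picture, and check the ring's x.

Run:
```python
from h import *
a=dict(np.load("pics/s4.npz"));b=dict(np.load("pics/s7.npz"))
s=np.s_[228:252,322:338]
print("catch img diff",np.abs(a["image"][s].astype(int)-b["image"][s]).mean(), "depth diff mm",1000*np.nanmedian(np.abs(a["range_z"][s]-b["range_z"][s])))
for n,c,z in(("ring",(240.5,361),.012),("lens",(263,410),.017),("spacer",(287.5,462),.022)):
    print(n,C(ray(b,(220+c[0]/2.2-.3,100+c[1]/2.2-.3),z)[:2]+[.0016,-.0006]).round(4))
d=shot("top","t8")
for n,h in(("ring_center",.014),("lens_center",.016),("spacer_center",.026),("catch",.02),("dispenser_center",.03),("cup_center",.03),("loupe_center",.021)):
  for r in silhouettes("top",n)[:2]:
    p=ray(d,r["xy"],h)[:2]-[.0016,-.0006]; print(n,round(r["conf"],2),p.round(4),C(p).round(4))
cv2.imwrite("pics/crop11.png",cv2.resize(d["image"][110:290,150:500],None,fx=2.2,fy=2.2,interpolation=cv2.INTER_CUBIC))
```

```text
catch img diff 2.5668402777777777 depth diff mm 2.418995
ring [ 0.0869 -0.0012]
lens [ 0.1589 -0.    ]
spacer [0.2293 0.0018]
ring_center 0.85 [ 0.5671 -0.269 ] [0.0967 0.0129]
ring_center 0.41 [ 0.5431 -0.277 ] [ 0.1055 -0.0109]
lens_center 0.9 [ 0.5537 -0.3173] [0.1454 0.0008]
spacer_center 0.91 [ 0.554  -0.4209] [0.249  0.0042]
spacer_center 0.64 [ 0.6752 -0.1631] [-0.0122  0.1179]
catch 0.45 [ 0.5832 -0.1936] [0.021  0.0269]
dispenser_center 0.7 [0.412  0.2171] [-0.3847 -0.1561]
cup_center 0.16 [ 0.5482 -0.2672] [ 0.0955 -0.0061]
loupe_center 0.48 [0.7658 0.2512] [-0.429   0.1966]
loupe_center 0.21 [0.4095 0.2181] [-0.3856 -0.1586]
```

```bash
python3 -c "
from bench import *
print(current_clock(),current_force()); close_job()"
```

```text
49.5167 [-0.01949085  0.12926323 -0.16264684]
the job is handed in; nothing more can be done
```

I loaded the spacer, lens blank and retaining ring into the carrier in that order and handed the job in at about 49.5 s. No verdict was reported.

- **How it went:** I set the spacer and the lens at the mouth and pushed them in with closed fingers. The ring jammed at the throat and stopped on the 15 N force guard, probably with a spanner slot hooked on a corner. I dragged it back with the fingers in its bore and towed it in; the guard did not trip again.
- **Final positions (side picture):**

| Part | Carrier x (mm) | Allowed x (mm) | Carrier y (mm) |
|---|---|---|---|
| Ring | 87 | 65–105 | -1 |
| Lens | 159 | 133–185 | 0 |
| Spacer | 229 | over 205 | +2 |

- **Catch:** its part of the side picture matches the earlier catch-down one almost exactly in colour. The depth readings differ by about 2.4 mm, which I took to be noise. I had no direct reading of the joint.
- **Disagreeing checks:** the network's last top-view positions were up to about 20 mm off in x and 13 mm in y. I put this down to partly hidden parts and trusted the side picture.
- **Bystanders:**
  - **Dispenser:** it measured within about 11 mm of its first position from the top and 2 mm from the side.
  - **Loupe:** the side view was within about 13 mm. The last top estimate was about 28 mm off at 0.48 confidence, which I ignored because the arm never went near it.
  - **Cup:** it was not found in the last pictures, so I did not check it at the end. Picture 13 was refused by the 12-picture limit.

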